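# Cover the mortar with the lid that fits

## Robot

A 6-joint arm with a two-finger parallel gripper is mounted at the origin on the work surface. World frame = base frame: x ahead of the robot, y to its left, z up, the work surface at z = 0. Lengths are in m, angles in rad, forces in N, time in s.
With the tool pointing down it reaches from about 0.275 to 0.825 m from the base axis. Payload 5.2 kg.
Tool frame: the origin (TCP) lies at the very end of the fingers, on their centre line; the grasp point (between the pads) lies 19 mm behind it (ctrl.grasp_offset is the distance from the TCP to the grasp point, in m); z points along the fingers, y is the line along which they close (so a half turn about z gives the same grasp; the last joint's range is limited). The gripper opens to 93 mm and grips with 3 to 60 N. Pads are 15 mm wide; open, the fingers measure 128 mm over their backs; the gripper's body (75 mm by 188 mm) begins 65 mm behind the grasp point.
Start: joints at [-1.453, 0.259, 1.535, -0, 1.348, -0.203], TCP at [0.173, -0.522, 0.219] pointing down, gripper open.
Joint ranges: [-3.14, 3.14], [-0.91, 2.08], [0.19, 2.58], [-1.22, 4.36], [0.22, 2.71], [-3.12, 3.12]. Speed limits (rad/s): [2.57, 2.57, 3.14, 3.14, 3.14, 3.14].

## Interface

Orientations are given as a rotation vector (axis times angle).
In Python, from plant import ctrl gives the robot as it stands.
- The arm moves only by the tool arm_command, never from a script. Its argument "plan" is text: rows parted by semicolons, each of 5 numbers parted by spaces: the shift along the tool's x, y, z as a fraction of full scale, then the turn about the tool's z as a fraction of full scale, then the gripper's target within -1 to 1 (fully open at 1, half-way at 0, shut at -1). A call has 1 to 20 rows; each row is the pose to reach, as a shift and turn from the pose commanded when the call began, along the tool's axes at that moment, turning the shorter way round; what a row does not reach only later rows make up. Full scale, the value 1, is 400 mm for a shift and pi rad for a turn. A row lasts 1/12 s, in which the tool goes at most 41.7 mm and 7.16 degrees, less where a joint would pass 70% of its speed; a pose out of reach is approached as far as the arm can. A call with a number of a shift or a turn outside -1 to 1 is refused whole. A call with a gripper value outside its range is refused whole. The fingers move at their own pace and stop on an object; "grip_force" is the grip in N (left out, the last holds). Time passes only in rows, so rows that repeat a pose let the fingers close. It gives the time, the measured TCP pose, the force, the opening and the grip force at its end, in the units of the state.
- ctrl.get_state(): the state, without advancing time (a new reading comes with each control period).
- ctrl.read_camera(name): name is "scene" or "top"; returns a dict with "image" (480x640x3 uint8, red, green, blue), "fov_y" (degrees; the focal length in pixels is half the picture's height over the tangent of half this angle, whatever the lens; pixels are square), "cx", "cy" (the principal point, pixels), "camera_from_world" (4x4, takes a point from world to camera coordinates). Camera axes: x right, y down, z forward; pixel columns grow to the right and rows downward; lengths in m; the calibration is good to about 2 mm. A picture is of the moment at which its call begins. There is no depth.
- ctrl.sign_off(): hands the job in; it is judged then, once.
The state is a dict: "t": time; "joint_pos": joint angles; "qvel": joint speeds; "joint_efforts": joint torques, N m; "tcp_pos": TCP position; "eef_rot": TCP orientation; "force": force on the tool from outside, world axes, zero at the start; "moment": the same for the moment, N m; "gripper_width": opening from 0.0 (shut) to 1.0 (fully open); "gripper_force": force on a finger pad.
Only numpy, scipy, OpenCV 4.12 (cv2) and the standard library are available. Lean on these libraries where they do the work, as an engineer would, in place of code of your own. Each camera call takes 0.05 s, during which the arm holds its last target. There are 200 camera calls.

## Task

The clean white porcelain mortar must be closed against dust with the one metal cover, of the four look-alikes, that fits its mouth. First lift out the steel beaker that stands in the mortar and stand it upright in the brass bowl; then set the right cover gently on the mortar so that it sits level and fully home. Leave the mortar, the bowl, the other covers and everything else on the counter where they are.

Things in the scene. Friction and masses are not known exactly. Their poses are not given: they have to be found in the camera images.
- mortar: white porcelain mortar, loose, 0.9 kg, an open round cup 55 mm high, outside diameter 72 mm at the foot and 82 mm at the rim, wall 6 mm, so the mouth is 70 mm across; inner floor flat, 60 mm across, 12 mm up. Origin: centre of its underside; z up.
- bowl: tarnished brass bowl, loose, 0.7 kg, 50 mm high, 160 mm across the rim, wall 4 mm; inner floor flat, 5 mm up, about 90 mm across. Origin: centre of its underside; z up.
- beaker: straight steel beaker, about 0.09 kg, 85 mm high, outside diameter 45 mm at the foot and 48 mm at the rim, wall 2 mm, no handle; at the start it stands on the mortar's inner floor, so its top 42 mm stick out above the mortar's rim. Origin: centre of its underside; z up.
- cover_a: bare aluminium lid, the largest of four look-alikes: round flange 92 mm in diameter and 6 mm thick (its underside 8 mm up), a round plug 76 mm in diameter and 8 mm deep below it, and on top an upright bar grip 40 mm long (along its x), 14 mm wide (along its y), from 14 to 42 mm up. Origin: centre of the plug's underside, which rests on the counter; z up.
- cover_b: bare aluminium lid, the second smallest of four look-alikes: round flange 68 mm in diameter and 6 mm thick (its underside 8 mm up), a round plug 52 mm in diameter and 8 mm deep below it, and on top an upright bar grip 40 mm long (along its x), 14 mm wide (along its y), from 14 to 42 mm up. Origin: centre of the plug's underside, which rests on the counter; z up.
- cover_c: bare aluminium lid, the second largest of four look-alikes: round flange 80 mm in diameter and 6 mm thick (its underside 8 mm up), a round plug 64 mm in diameter and 8 mm deep below it, and on top an upright bar grip 40 mm long (along its x), 14 mm wide (along its y), from 14 to 42 mm up. Origin: centre of the plug's underside, which rests on the counter; z up.
- cover_d: bare aluminium lid, the smallest of four look-alikes: round flange 56 mm in diameter and 6 mm thick (its underside 8 mm up), a round plug 40 mm in diameter and 8 mm deep below it, and on top an upright bar grip 40 mm long (along its x), 14 mm wide (along its y), from 14 to 42 mm up. Origin: centre of the plug's underside, which rests on the counter; z up.
- bottle_a: small green glass medicine bottle, 36 mm across, 85 mm high, standing in the midst of the covers. Origin: centre of its underside.
- bottle_b: small green glass medicine bottle, 36 mm across, 85 mm high, standing close to the mortar (about 100 mm between centres). Origin: centre of its underside.
- otoscope: cream otoscope handle lying on the counter, 138 mm long (along its x, from -60 to +78 mm), 28 mm thick. Origin: on the counter below its axis, 60 mm from the plain end.
- tin: round steel tin, 62 mm across, 24 mm high. Origin: centre of its underside.
- tape: roll of white tape lying flat, 76 mm across with a 54 mm hole, 25 mm high. Origin: centre of its underside.
- oximeter: grey finger oximeter, a rounded block 60 mm long (x), 34 mm wide, 30 mm high. Origin: centre of its underside.
There are look-alikes about, which are no part of the job. What is shaped like the cover_c but purple, red or turquoise is not meant.

How it is judged:
On the way:
1. the beaker stands upright in the brass bowl (horizontal distance between beaker and bowl below 0.04 m and z of beaker in the frame of bowl below 0.012 m and angle between beaker's own z axis and vertical below 0.15 rad), for 0.2 s.
At the end, for the whole second after the job is handed in: Cover c on the upright mortar: centred within 7 mm, level within 4 deg, plug underside 44 to 50.5 mm above the mortar's underside (home: 47). Beaker in the upright bowl: within 40 mm of its centre, at most 12 mm above its underside, within 8.5 deg of upright. All at rest (all of step 1 and horizontal distance between cover_c and mortar below 0.007 m and z of cover_c in the frame of mortar between 0.044 and 0.0505 m and angle between cover_c's own z axis and vertical below 0.07 rad and angle between each of mortar, bowl's own z axis and vertical below 0.1 rad and linear speed of each of cover_c, beaker, mortar, bowl below 0.02 m/s); the robot touches nothing.
It fails at once if a cover that does not fit is shifted by more than 30 mm (distance of any of cover_a, cover_b, cover_d from where it was at the start of the episode above 0.03 m).
It fails at once if the mortar or the bowl is shifted by more than 30 mm (distance of any of mortar, bowl from where it was at the start of the episode above 0.03 m).
It fails at once if a bystander (bottle, otoscope, tin, tape, oximeter) is shifted by more than 30 mm (distance of any of bottle_a, bottle_b, otoscope, tin, tape, oximeter from where it was at the start of the episode above 0.03 m).
It fails at once if a bottle is knocked over (angle between any of bottle_a, bottle_b's own z axis and vertical above 0.5 rad).
It fails at once if the right cover strikes or is pressed on the porcelain mortar with more than 40 N (contact force between cover_c and mortar above 40 N).
It also fails if it takes over 70 s, if anything falls off the work surface, if the arm or the gripper's body presses on something with over 40 N, if the wrist force passes 120 N, or if a joint passes its speed limit or range.

## Working session

There is one attempt and no reset: what is moved stays moved. The work goes in short steps, Python scripts to look and compute and a tool call to move; the robot and the scene stay as the last step left them, time stands still between calls to the robot, and variables do not carry over. Pictures are saved under pics/ and viewed, at most 11 in all, crops included, and the job is handed in when it is done.

Besides the shell and the picture viewer there is one more tool, called after "Emit:" as a command line: name --argument value ..., lists and objects as JSON in quotes. arm_command: Moves the arm, as the interface text tells. Its arguments: {"type":"object","properties":{"plan":{"type":"string"},"grip_force":{"type":"number"}},"required":["plan"]}

```bash
mkdir -p pics; python3 - <<'E'
from plant import ctrl
import cv2,numpy as np,pickle
for n in("scene","top"):
    r=ctrl.read_camera(n);pickle.dump(r,open(n+".pkl","wb"))
    cv2.imwrite(f"pics/{n}0.png",r["image"][:,:,::-1])
    print(n,r["fov_y"],r["cx"],r["cy"],np.round(r["camera_from_world"],3).tolist())
s=ctrl.get_state();print(s)
E
```

```text
scene 42.28170293114953 332.19179836519453 242.9442979548296 [[-0.848, 0.53, 0.013, 0.485], [0.351, 0.58, -0.736, -0.131], [-0.397, -0.619, -0.677, 1.618], [0.0, 0.0, 0.0, 1.0]]
top 55.50189365586524 318.19963451886974 235.79463598873042 [[0.019, -0.999, -0.03, -0.049], [-0.985, -0.013, -0.175, 0.545], [0.174, 0.033, -0.984, 0.882], [0.0, 0.0, 0.0, 1.0]]
{'t': 0.1, 'joint_pos': array([-1.45278266e+00,  2.59243174e-01,  1.53592891e+00, -1.71165662e-05,
        1.34802529e+00, -2.02793087e-01]), 'qvel': array([ 0.00110538, -0.00103115, -0.00192925, -0.00017022,  0.00018082,
        0.00020515]), 'joint_efforts': array([ 1.72693737e-03, -4.38206077e+01, -2.84643388e+01,  7.20224809e-02,
        3.61781381e-02, -4.28373880e-05]), 'tcp_pos': array([ 0.17339487, -0.52144536,  0.21793331]), 'eef_rot': array([-3.09967949e+00, -5.01513623e-01, -8.05841267e-05]), 'force': array([-0.35376191, -0.1899751 ,  0.23055989]), 'moment': array([0.07101502, 0.00222232, 0.0303531 ]), 'gripper_force': 0.0, 'gripper_width': 0.9998912613222104}
```

View pics/top0.png

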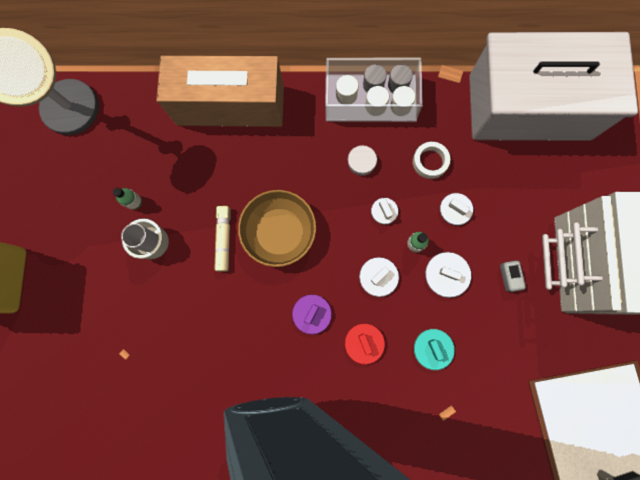

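View pics/scene0.png

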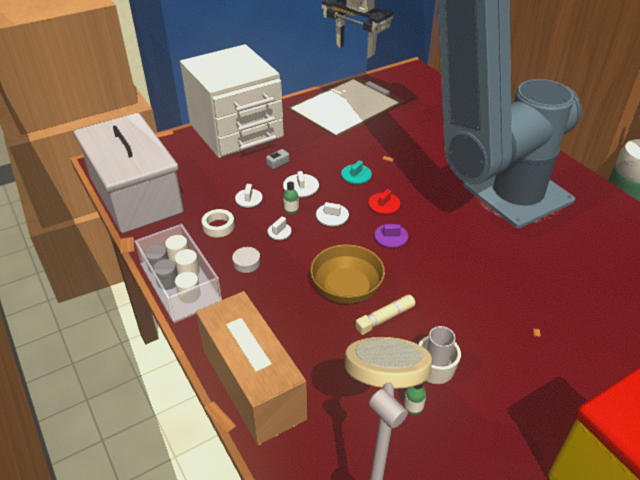

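The top view shows four white lids: (385,211), (457,209), (379,277) and (448,274). Purple (312,314), red (365,344) and turquoise (434,349) are decoys. The mortar with the beaker is at (145,240), bottle_b at (128,198), the bowl at (278,229), bottle_a at (418,242) and the otoscope at (222,238). The lamp head is at (15,65) in the top view. Next I'll measure the sizes.

```bash
cat > h.py <<'E'
import numpy as np,cv2,pickle
def cam(r):
    M=np.array(r["camera_from_world"]);f=240/np.tan(np.radians(r["fov_y"]/2));return M,f,r["cx"],r["cy"]
def back(r,uv,z):
    M,f,cx,cy=cam(r);uv=np.atleast_2d(uv).astype(float)
    d=np.c_[(uv[:,0]-cx)/f,(uv[:,1]-cy)/f,np.ones(len(uv))]@M[:3,:3]
    o=-M[:3,:3].T@M[:3,3];return (o+d*((z-o[2])/d[:,2])[:,None])[:,:2]
def proj(r,p):
    M,f,cx,cy=cam(r);q=np.atleast_2d(p)@M[:3,:3].T+M[:3,3];return q[:,:2]/q[:,2:]*f+[cx,cy]
def circ(r,p,rad,z):
    a=np.linspace(0,2*np.pi,60);return proj(r,np.c_[p[0]+rad*np.cos(a),p[1]+rad*np.sin(a),z+0*a])
E
python3 - <<'E'
from h import *
t=pickle.load(open("top.pkl","rb"));s=pickle.load(open("scene.pkl","rb"))
hsv=cv2.cvtColor(t["image"],cv2.COLOR_RGB2HSV)
m=((hsv[...,1]<110)&(hsv[...,2]>90)).astype(np.uint8)
n,L,st,c=cv2.connectedComponentsWithStats(m)
def fit(name,mask,z):
    cs=max(cv2.findContours(mask.astype(np.uint8),0,1)[0],key=len)[:,0]
    w=back(t,cs+0.0,z).astype(np.float32);(x,y),rr=cv2.minEnclosingCircle(w)
    hull=cv2.convexHull(w);A=cv2.contourArea(hull);mo=cv2.moments(hull)
    print(name,"enc",round(x,4),round(y,4),"d",round(2000*rr),"area",mo["m10"]/A,mo["m01"]/A,2000*np.sqrt(A/np.pi))
for nm,u,v,z in(("1",378,213,.014),("2",450,206,.014),("3",365,277,.014),("4",430,274,.014),("mort",130,252,.055)):
    l=L[v,u];print(nm,l,st[l]);fit(nm,L==l,z)
b=((hsv[...,0]>12)&(hsv[...,0]<28)&(hsv[...,1]>120)&(hsv[...,2]>60)).astype(np.uint8)
n,L2,st2,_=cv2.connectedComponentsWithStats(b);l=L2[229,278];print(st2[l]);fit("bowl",L2==l,.05)
for nm,u,v,z in(("beakertop",134,234,.097),("botA",421,237,.085),("botB",121,192,.085)):print(nm,back(t,(u,v),z))
im=lambda r,a,b,c,d,k:cv2.resize(r["image"][b:d,a:c,::-1],None,fx=k,fy=k,interpolation=2)
A=im(t,340,180,480,300,4);B=im(t,90,170,240,290,4)
cv2.imwrite("pics/crops.png",cv2.resize(np.hstack([A[:,:400*2],B]),(800,332)))
C=np.vstack([cv2.resize(A,(400,343))])
D=im(s,330,290,480,420,2.6)
E_=np.full((600,800,3),0,np.uint8);E_[:343,:400]=C;E_[:320,400:]=cv2.resize(B,(400,320));E_[343:343+min(257,D.shape[0]),:D.shape[1]]=D[:257]
cv2.imwrite("pics/c1.png",E_)
E
```

```text
1 17 [371 197  28  28 598]
1 enc 0.6089 -0.1779 d 60 area 0.6087294415832701 -0.17835778569915656 58.16669744638488
2 16 [440 193  34  32 871]
2 enc 0.6145 -0.3299 d 72 area 0.6147051513167292 -0.329785019551233 69.63364867254067
3 22 [ 359  257   40   40 1272]
3 enc 0.4682 -0.1658 d 84 area 0.46840546035446756 -0.16561123202397895 81.94711219734678
4 21 [ 425  252   47   46 1691]
4 enc 0.4751 -0.3083 d 96 area 0.4751962209552264 -0.30812142859833275 94.22670080686966
mort 19 [121 218  43  41 822]
mort enc 0.5307 0.3183 d 99 area 0.5340289630500237 0.3186524102956455 87.12849817555727
[ 238  190   78   77 4665]
bowl enc 0.5619 0.0455 d 160 area 0.5618896097169525 0.04543878877731364 158.39784229773338
beakertop [[0.53585827 0.31797957]]
botA [[ 0.53966945 -0.24076619]]
botB [[0.62347405 0.35765554]]
```

View pics/c1.png

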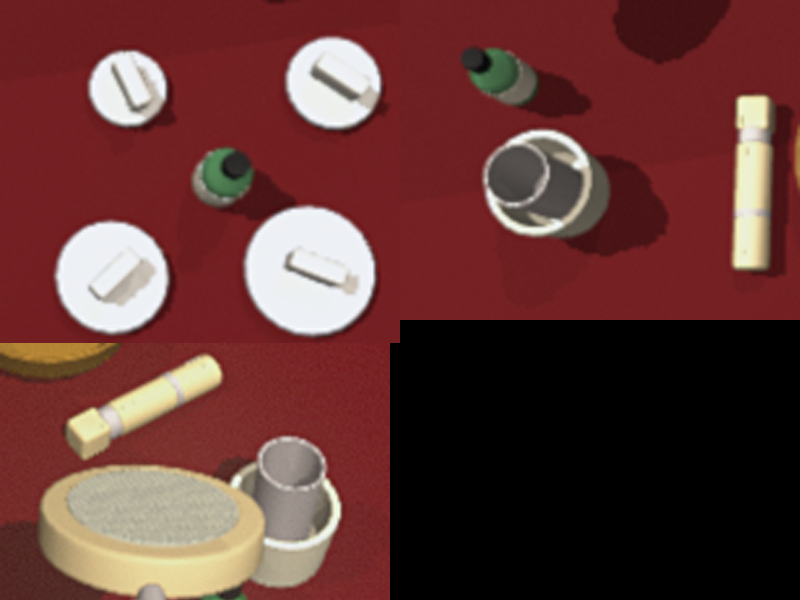

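Back-projected flange diameters are 58, 70, 82 and 94 mm, so the lid at px (379,277) is cover_c (80 mm). It is bare aluminium, and the purple, red and turquoise ones are out. Next come the mortar rim, the beaker, the bar angle and the lamp position.

```bash
python3 - <<'E'
from h import *
t=pickle.load(open("top.pkl","rb"));s=pickle.load(open("scene.pkl","rb"))
def tri(a,b):
    A=[];B=[]
    for r,uv in((t,a),(s,b)):
        M,f,cx,cy=cam(r);d=M[:3,:3].T@np.array([(uv[0]-cx)/f,(uv[1]-cy)/f,1]);d/=np.linalg.norm(d)
        P=np.eye(3)-np.outer(d,d);A.append(P);B.append(P@(-M[:3,:3].T@M[:3,3]))
    p=np.linalg.solve(sum(A),sum(B));return np.round(p,3),[np.linalg.norm(P@p-q).round(4) for P,q in zip(A,B)]
S=lambda x,y:(330+x/2.6,290+(y-343)/2.6)
T=lambda x,y:(90+(x-400)/2.667,170+y/2.667)
print("lamp",tri((14,66),(388,361)), "lampbase(z0)",back(t,(68,106),0.02))
print("beaker rim",tri(T(517,175),S(291,463)),back(t,T(517,175),.097),back(s,S(291,463),.097))
print("mortar rim",tri(T(541,184),S(284,505)),back(t,T(541,184),.055),back(s,S(284,505),.055))
print("oto head",back(t,T(755,112),.02),"plain",back(t,T(752,265),.02),"botB",back(t,T(474,59),.085))
c=lambda x,y:(340+x/2.857,180+y/2.857)
for z,p in((.042,(117,274)),):print("bar c",back(t,c(*p),z))
# bar: project model for several yaws, overlay
k=4;x0,y0=340,240
rows=[]
for yaw in(-25,-40,-55):
    im=cv2.resize(t["image"][240:310,340:420,::-1],None,fx=5,fy=5,interpolation=2)
    a=np.radians(yaw);R=np.array([[np.cos(a),-np.sin(a)],[np.sin(a),np.cos(a)]])
    q=np.array([[20,7],[-20,7],[-20,-7],[20,-7]])/1000@R.T+[.468,-.166]
    p=(proj(t,np.c_[q,[.042]*4])-[340,240]+.5)*5
    cv2.polylines(im,[p.astype(int)],True,(0,0,255),1)
    rows.append(im)
im=np.hstack(rows)
im2=cv2.resize(t["image"][170:290,90:240,::-1],None,fx=4,fy=4,interpolation=2)
mc=back(t,T(541,184),.055)[0];bc=back(t,T(517,175),.097)[0]
for p,r,z in((mc,.041,.055),(mc,.035,.055),(mc,.036,0),(bc,.024,.097)):
    cv2.polylines(im2,[((circ(t,p,r,z)-[90,170]+.5)*4).astype(int)],True,(0,0,255),1)
im3=cv2.resize(s["image"][310:420,400:480,::-1],None,fx=4,fy=4,interpolation=2)
for p,r,z in((mc,.041,.055),(mc,.035,.055),(mc,.036,0),(bc,.024,.097)):
    cv2.polylines(im3,[((circ(s,p,r,z)-[400,310]+.5)*4).astype(int)],True,(0,0,255),1)
E=np.zeros((600,800,3),np.uint8);im=cv2.resize(im,(800,233));E[:233]=im
E[233:563,:412]=cv2.resize(im2,(412,330));E[233:563,500:740]=cv2.resize(im3,(240,330));cv2.imwrite("pics/c2.png",E)
E
```

```text
lamp (array([0.763, 0.437, 0.315]), [np.float64(0.0012), np.float64(0.0012)]) lampbase(z0) [[0.8395849  0.52933484]]
beaker rim (array([0.533, 0.319, 0.094]), [np.float64(0.0004), np.float64(0.0004)]) [[0.53265343 0.31794749]] [[0.53579711 0.32058498]]
mortar rim (array([0.534, 0.321, 0.048]), [np.float64(0.0001), np.float64(0.0001)]) [[0.53313557 0.31757046]] [[0.53838128 0.32454259]]
oto head [[0.59958166 0.16454238]] plain [[0.47706624 0.16008648]] botB [[0.62314932 0.36427551]]
bar c [[ 0.46682291 -0.16756608]]
```

View pics/c2.png

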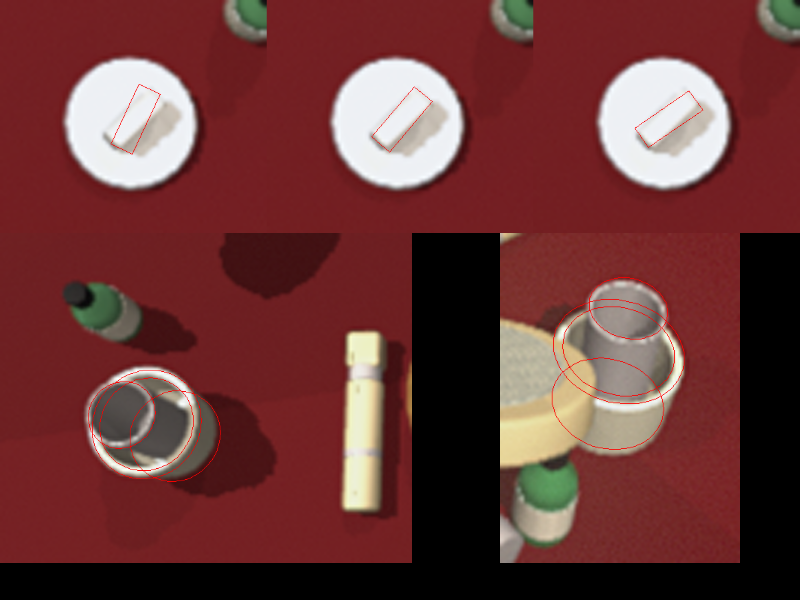

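The red overlays match. The bar yaw is about -50°, the mortar is at about (0.535,0.320) and the beaker rim at about (0.534,0.319). The lamp head is at (0.76,0.44,0.31), clear of the work. The present yaw already closes across the direction of the bottle, so I'll move toward the mortar.

Emit:
arm_command --plan "0.76 -0.855 0 0 1;0.76 -0.855 0 0 1;0.76 -0.855 0 0 1;0.76 -0.855 0 0 1;0.76 -0.855 0 0 1;0.76 -0.855 0 0 1;0.76 -0.855 0 0 1;0.76 -0.855 0 0 1;0.76 -0.855 0 0 1;0.76 -0.855 0 0 1;0.76 -0.855 0 0 1;0.76 -0.855 0 0 1;0.76 -0.855 0 0 1;0.76 -0.855 0 0 1;0.76 -0.855 0 0 1;0.76 -0.855 0 0 1" --grip_force 15

```text
t: 1.43
tcp_pos: [0.3537, -0.103, 0.2185]
eef_rot: [3.102, 0.497, -0.001]
force: [-0.2, 0.1, 0.5]
gripper_width: 0.999
gripper_force: 0.0
```

Emit:
arm_command --plan "0.76 -0.855 0 0 1;0.76 -0.855 0 0 1;0.76 -0.855 0 0 1;0.76 -0.855 0 0 1;0.76 -0.855 0 0 1;0.76 -0.855 0 0 1;0.76 -0.855 0 0 1;0.76 -0.855 0 0 1;0.76 -0.855 0 0 1;0.76 -0.855 0 0 1;0.76 -0.855 0 0 1;0.76 -0.855 0 0 1;0.76 -0.855 0 0 1;0.76 -0.855 0 0 1;0.76 -0.855 0 0 1;0.76 -0.855 0 0 1"

```text
t: 2.77
tcp_pos: [0.535, 0.3169, 0.2191]
eef_rot: [3.102, 0.498, 0.0]
force: [-0.8, 0.1, -0.0]
gripper_width: 0.999
gripper_force: 0.0
```

```bash
cat >> h.py <<'E'
from scipy.spatial.transform import Rotation as Ro
def go(ctrl,p,yaw=None):
    """fractions to reach world p; yaw = wanted angle (deg) of tool y"""
    s=ctrl.get_state();R=Ro.from_rotvec(s["eef_rot"]).as_matrix();y=np.degrees(np.arctan2(R[1,1],R[0,1]))
    o=R.T@(np.array(p)-s["tcp_pos"])/.4;tn=0
    if yaw is not None:tn=-((yaw-y+180)%360-180)/180
    print("t",round(s["t"],2),"tcp",s["tcp_pos"].round(4),"yaw",y.round(1),"tilt",R[:,2].round(3),"go",o.round(3),round(tn,3),"F",s["force"].round(1),"w",round(s["gripper_width"],3))
E
python3 - <<'E'
from plant import ctrl
from h import *
go(ctrl,(.5345,.319,.12))
r=ctrl.read_camera("top");pickle.dump(r,open("top1.pkl","wb"));q=ctrl.read_camera("scene")
E_=np.hstack([cv2.resize(r["image"][130:330,40:240,::-1],(400,400)),cv2.resize(q["image"][250:450,320:520,::-1],(400,400))])
cv2.imwrite("pics/p1.png",E_)
E
```

```text
t 2.77 tcp [0.535  0.3169 0.2191] yaw -71.8 tilt [ 0. -0. -1.] go [ 0.001 -0.005  0.248] 0 F [-0.8  0.1 -0. ] w 0.999
```

View pics/p1.png

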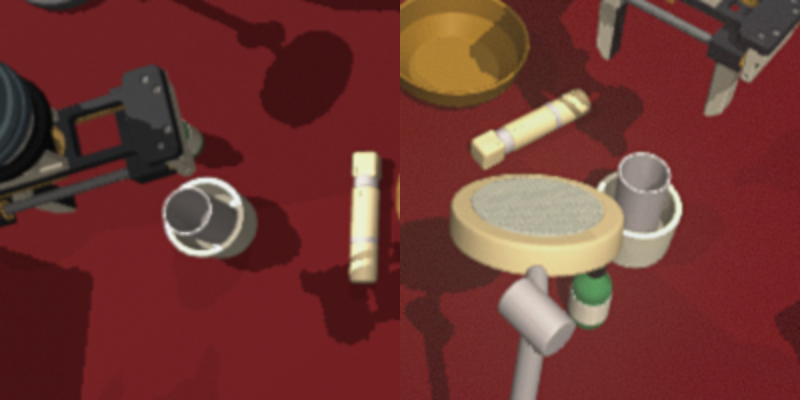

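The gripper hangs above the beaker, whose rim is at about (134,236) full-frame. I'll descend in stages.

Emit:
arm_command --plan "0 -0.005 0.08 0 1;0 -0.005 0.16 0 1;0 -0.005 0.24 0 1;0 -0.005 0.28 0 1;0 -0.005 0.31 0 1;0 -0.005 0.34 0 1;0 -0.005 0.365 0 1;0 -0.005 0.385 0 1;0 -0.005 0.385 0 1;0 -0.005 0.385 0 1"

```text
t: 3.7
tcp_pos: [0.5344, 0.3208, 0.0649]
eef_rot: [-3.101, -0.502, -0.001]
force: [0.8, -0.6, 0.8]
gripper_width: 1.001
gripper_force: 0.0
```

```bash
python3 - <<'E'
from plant import ctrl
from h import *
go(ctrl,(.5345,.319,.064))
r=ctrl.read_camera("top");q=ctrl.read_camera("scene")
cv2.imwrite("pics/p2.png",np.hstack([cv2.resize(r["image"][170:290,70:190,::-1],(400,400)),cv2.resize(q["image"][290:410,370:490,::-1],(400,400))]))
E
```

```text
t 3.7 tcp [0.5344 0.3208 0.0649] yaw -71.6 tilt [ 0.  0. -1.] go [-0.001  0.004  0.002] 0 F [ 0.8 -0.6  0.8] w 1.001
```

View pics/p2.png

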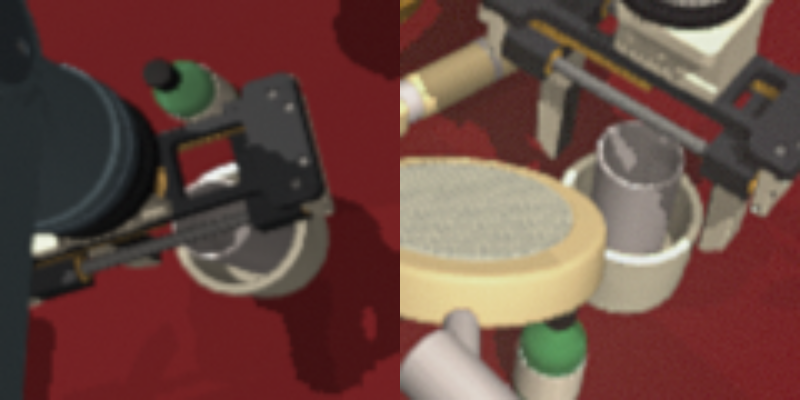

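The fingers straddle the beaker (crop left 555 and right 725, beaker 640), clear of the rim and the bottle. Close.

Emit:
arm_command --plan "0 0 0 0 0.4;0 0 0 0 0.3;0 0 0 0 0.2;0 0 0 0 0.1;0 0 0 0 -0.2;0 0 0 0 -0.2;0 0 0 0 -0.2;0 0 0 0 -0.2;0 0 0 0 -0.2;0 0 0 0 -0.2" --grip_force 15

```text
t: 4.63
tcp_pos: [0.5341, 0.3207, 0.0646]
eef_rot: [3.101, 0.502, -0.0]
force: [-0.3, 0.1, 0.7]
gripper_width: 0.508
gripper_force: 15.0
```

Emit:
arm_command --plan "0 0 -0.02 0 -0.2;0 0 -0.06 0 -0.2;0 0 -0.11 0 -0.2;0 0 -0.18 0 -0.2;0 0 -0.25 0 -0.2;0 0 -0.3 0 -0.2;0 0 -0.3 0 -0.2;0 0 -0.3 0 -0.2"

```text
t: 5.3
tcp_pos: [0.5347, 0.3211, 0.1862]
eef_rot: [-3.101, -0.502, -0.005]
force: [-0.1, -0.6, -1.8]
gripper_width: 0.51
gripper_force: 15.0
```

```bash
python3 - <<'E'
from plant import ctrl
from h import *
go(ctrl,(.562,.0455,.185))
r=ctrl.read_camera("top");q=ctrl.read_camera("scene")
pickle.dump((r,q),open("l.pkl","wb"))
cv2.imwrite("pics/p3.png",np.hstack([cv2.resize(r["image"][150:310,50:210,::-1],(400,400)),cv2.resize(q["image"][250:410,370:530,::-1],(400,400))]))
E
```

```text
t 5.3 tcp [0.5347 0.3211 0.1862] yaw -71.6 tilt [ 0.003  0.001 -1.   ] go [-0.153  0.675  0.002] 0 F [-0.1 -0.6 -1.8] w 0.51
```

View pics/p3.png

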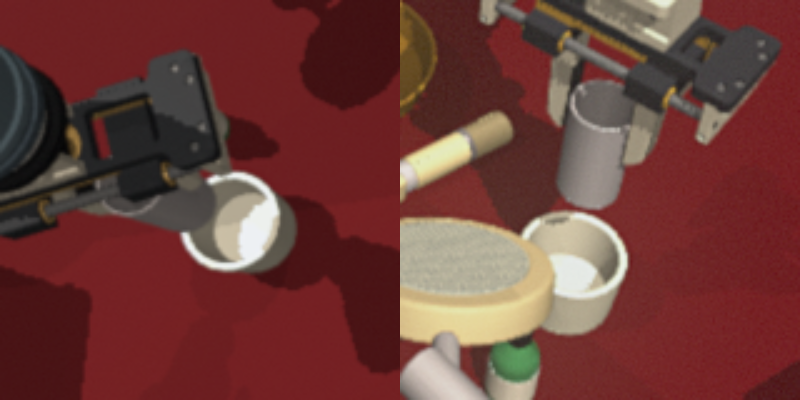

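The beaker is held upright (47 mm opening) and the mortar is empty, with its rim at about (143,239) full-frame. Carry it to the bowl.

Emit:
arm_command --plan "-0.015 0.067 0 0 -0.2;-0.035 0.155 0 0 -0.2;-0.057 0.25 0 0 -0.2;-0.08 0.35 0 0 -0.2;-0.102 0.45 0 0 -0.2;-0.125 0.55 0 0 -0.2;-0.143 0.63 0 0 -0.2;-0.153 0.675 0 0 -0.2;-0.153 0.675 0 0 -0.2;-0.153 0.675 0.04 0 -0.2;-0.153 0.675 0.1 0 -0.2;-0.153 0.675 0.16 0 -0.2;-0.153 0.675 0.21 0 -0.2;-0.153 0.675 0.25 0 -0.2;-0.153 0.675 0.28 0 -0.2;-0.153 0.675 0.295 0 -0.2;-0.153 0.675 0.305 0 -0.2;-0.153 0.675 0.312 0 -0.2;-0.153 0.675 0.312 0 -0.2;-0.153 0.675 0.312 0 -0.2"

```text
t: 7.07
tcp_pos: [0.5615, 0.0454, 0.0603]
eef_rot: [3.101, 0.502, 0.001]
force: [-0.1, 0.3, -0.6]
gripper_width: 0.506
gripper_force: 15.0
```

```bash
python3 - <<'E'
from plant import ctrl
from h import *
go(ctrl,(.562,.0455,.0575))
E
```

```text
t 7.07 tcp [0.5615 0.0454 0.0603] yaw -71.6 tilt [ 0.001 -0.    -1.   ] go [0.001 0.    0.007] 0 F [-0.1  0.3 -0.6] w 0.506
```

Emit:
arm_command --plan "0 0 0.003 0 -0.2;0 0 0.005 0 -0.2;0 0 0.007 0 -0.2;0 0 0.007 0 -0.2;0 0 0.007 0 -0.2"

```text
t: 7.48
tcp_pos: [0.5616, 0.0452, 0.0576]
eef_rot: [3.101, 0.501, 0.002]
force: [0.5, -0.1, 2.2]
gripper_width: 0.508
gripper_force: 15.0
```

Emit:
arm_command --plan "0 0 0 0 0.1;0 0 0 0 0.2;0 0 0 0 0.4;0 0 0 0 0.6;0 0 0 0 0.6;0 0 0 0 0.6;0 0 -0.05 0 0.6;0 0 -0.12 0 0.6;0 0 -0.2 0 0.6;0 0 -0.3 0 0.6;0 0 -0.36 0 0.6;0 0 -0.36 0 0.6"

```text
t: 8.48
tcp_pos: [0.5646, 0.045, 0.2075]
eef_rot: [3.098, 0.502, 0.017]
force: [-0.1, 0.4, -0.7]
gripper_width: 0.797
gripper_force: 0.0
```

```bash
python3 - <<'E'
from plant import ctrl
from h import *
go(ctrl,(.467,-.1667,.12),40)
E
```

```text
t 8.48 tcp [0.5646 0.045  0.2075] yaw -71.6 tilt [ 0.011 -0.001 -1.   ] go [-0.401  0.424  0.217] -0.62 F [-0.1  0.4 -0.7] w 0.797
```

Emit:
arm_command --plan "-0.05 0.054 0 -0.039 0.6;-0.1 0.108 0 -0.078 0.6;-0.15 0.162 0 -0.117 0.4;-0.2 0.216 0 -0.156 0.2;-0.25 0.27 0 -0.195 0.1;-0.3 0.324 0 -0.234 0;-0.35 0.38 0 -0.273 0;-0.392 0.427 0 -0.312 0;-0.392 0.427 0 -0.351 0;-0.392 0.427 0 -0.39 0;-0.392 0.427 0 -0.429 0;-0.392 0.427 0 -0.468 0;-0.392 0.427 0 -0.507 0;-0.392 0.427 0 -0.546 0;-0.392 0.427 0 -0.585 0;-0.392 0.427 0.1 -0.62 0;-0.392 0.427 0.2 -0.62 0;-0.392 0.427 0.2 -0.62 0;-0.392 0.427 0.2 -0.62 0;-0.392 0.427 0.2 -0.62 0"

```text
t: 10.15
tcp_pos: [0.4669, -0.1666, 0.1222]
eef_rot: [1.329, 2.846, -0.0]
force: [0.8, 0.3, 0.9]
gripper_width: 0.506
gripper_force: 0.0
```

```bash
python3 - <<'E'
from plant import ctrl
from h import *
go(ctrl,(.467,-.1667,.02),40)
r=ctrl.read_camera("top");q=ctrl.read_camera("scene")
pickle.dump((r,q),open("l.pkl","wb"))
cv2.imwrite("pics/p4.png",np.hstack([cv2.resize(r["image"][170:350,230:430,::-1],(440,396)),cv2.resize(q["image"][150:310,270:410,::-1],(346,396))]))
E
```

```text
t 10.15 tcp [ 0.4669 -0.1666  0.1222] yaw 39.9 tilt [ 0.001 -0.    -1.   ] go [-0.     0.     0.255] -0.0 F [0.8 0.3 0.9] w 0.506
```

View pics/p4.png

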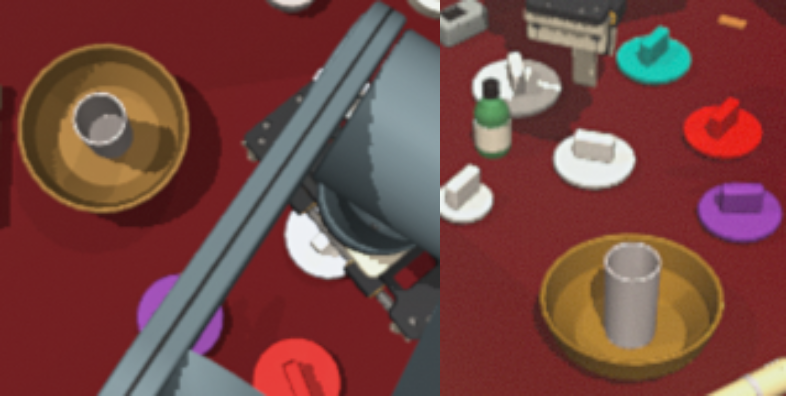

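The beaker stands upright in the bowl (scene crop 630,295). The gripper is above cover_c with a finger in front and one behind the bar. Descend.

Emit:
arm_command --plan "0 0 0.06 0 0;0 0 0.12 0 0;0 0 0.17 0 0;0 0 0.2 0 0;0 0 0.225 0 0;0 0 0.24 0 0;0 0 0.25 0 0;0 0 0.258 0 0;0 0 0.258 0 0;0 0 0.258 0 0"

```text
t: 11.08
tcp_pos: [0.4666, -0.1665, 0.0184]
eef_rot: [1.328, 2.846, -0.0]
force: [-0.5, -0.3, -0.4]
gripper_width: 0.499
gripper_force: 0.0
```

Emit:
arm_command --plan "0 0 0 0 -0.3;0 0 0 0 -0.5;0 0 0 0 -0.6;0 0 0 0 -0.9;0 0 0 0 -0.9;0 0 0 0 -0.9;0 0 0 0 -0.9;0 0 0 0 -0.9;0 0 0 0 -0.9;0 0 0 0 -0.9" --grip_force 20

```text
t: 11.92
tcp_pos: [0.4664, -0.1663, 0.018]
eef_rot: [1.328, 2.847, 0.0]
force: [0.6, -0.5, 1.6]
gripper_width: 0.149
gripper_force: 19.8
```

The opening of 14 mm matches the bar. Lift, then look.

Emit:
arm_command --plan "0 0 -0.02 0 -0.9;0 0 -0.06 0 -0.9;0 0 -0.12 0 -0.9;0 0 -0.2 0 -0.9;0 0 -0.28 0 -0.9;0 0 -0.36 0 -0.9;0 0 -0.42 0 -0.9;0 0 -0.45 0 -0.9;0 0 -0.45 0 -0.9;0 0 -0.45 0 -0.9"

```text
t: 12.75
tcp_pos: [0.4661, -0.1663, 0.1982]
eef_rot: [1.328, 2.846, -0.0]
force: [-0.5, -0.5, -1.7]
gripper_width: 0.149
gripper_force: 19.8
```

```bash
python3 - <<'E'
from plant import ctrl
from h import *
go(ctrl,(.535,.319,.198),-20)
q=ctrl.read_camera("scene");r=pickle.load(open("l.pkl","rb"))[1]
# mortar rim refit from unobstructed pics
t=ctrl.read_camera("top")
s=ctrl.get_state();R=Ro.from_rotvec(s["eef_rot"]).as_matrix();c=s["tcp_pos"]
def dr(img,cam_,p,rad,z,off,k):cv2.polylines(img,[((circ(cam_,p,rad,z)-off+.5)*k).astype(int)],True,(0,0,255),1)
a=cv2.resize(q["image"][90:210,250:390,::-1],None,fx=2.8,fy=2.8,interpolation=2)
zf=c[2]-.018+.014-.0005
dr(a,q,c,.04,zf,[250,90],2.8)
b=cv2.resize(t["image"][200:275,105:190,::-1],None,fx=4.6,fy=4.6,interpolation=2)
e=cv2.resize(q["image"][320:395,400:480,::-1],None,fx=4.6,fy=4.6,interpolation=2)
for p,rad,z in(((.535,.319),.041,.055),((.535,.319),.035,.055)):
    dr(b,t,p,rad,z,[105,200],4.6);dr(e,q,p,rad,z,[400,320],4.6)
E_=np.zeros((600,800,3),np.uint8);E_[:250,:392]=a[:250];E_[250:595,:391]=b[:345];E_[250:595,400:768]=e[:345]
cv2.imwrite("pics/p5.png",E_)
E
```

```text
t 12.75 tcp [ 0.4661 -0.1663  0.1982] yaw 40.0 tilt [ 0.001 -0.001 -1.   ] go [0.819 0.911 0.   ] 0.333 F [-0.5 -0.5 -1.7] w 0.149
```

View pics/p5.png

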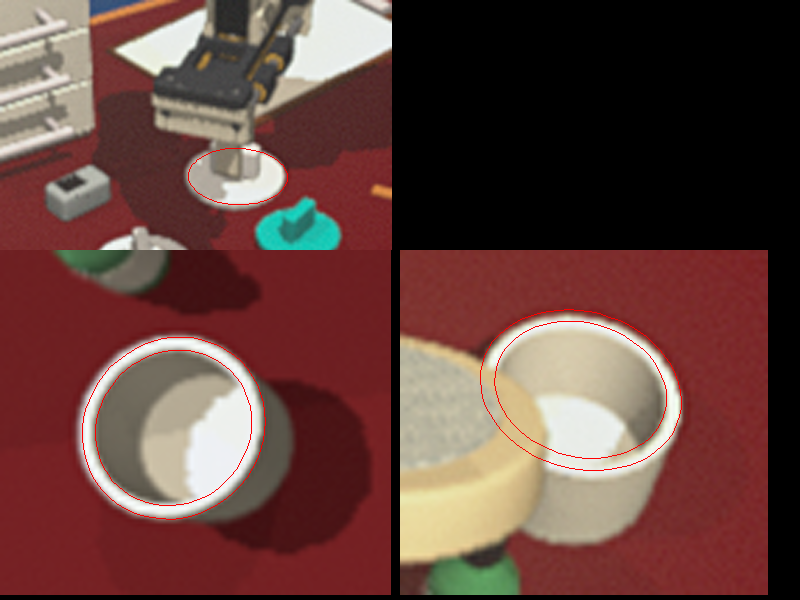

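Lid held level. Against the overlay, the top camera puts the mortar about 1 mm further in +x and +y, so the target is (0.5355, 0.320). Carry at height.

Emit:
arm_command --plan "0.03 0.033 0 0 -0.9;0.08 0.09 0 0 -0.9;0.135 0.15 0 0 -0.9;0.19 0.212 0 0 -0.9;0.25 0.279 0 0 -0.9;0.31 0.346 0 0 -0.9;0.37 0.413 0 0 -0.9;0.43 0.48 0 0 -0.9;0.49 0.547 0 0 -0.9;0.55 0.614 0 0 -0.9;0.61 0.68 0 0 -0.9;0.67 0.747 0 0 -0.9;0.72 0.803 0 0 -0.9;0.765 0.853 0 0 -0.9;0.8 0.892 0 0 -0.9;0.819 0.914 0 0 -0.9;0.819 0.914 0 0 -0.9;0.819 0.914 0 0 -0.9;0.819 0.914 0 0 -0.9"

```text
t: 14.43
tcp_pos: [0.5356, 0.3183, 0.1971]
eef_rot: [-1.329, -2.846, 0.003]
force: [-0.0, -0.4, -1.4]
gripper_width: 0.149
gripper_force: 19.8
```

Emit:
arm_command --plan "0 0 0.05 0 -0.9;0 0 0.11 0 -0.9;0 0 0.17 0 -0.9;0 0 0.22 0 -0.9;0 0 0.25 0 -0.9;0 0 0.27 0 -0.9;0 0 0.285 0 -0.9;0 0 0.285 0 -0.9;0 0 0.285 0 -0.9;0 0 0.285 0 -0.9"

```text
t: 15.27
tcp_pos: [0.5367, 0.3199, 0.0851]
eef_rot: [1.328, 2.846, 0.002]
force: [-0.3, 0.0, -1.2]
gripper_width: 0.153
gripper_force: 19.8
```

```bash
python3 - <<'E'
from plant import ctrl
from h import *
go(ctrl,(.5355,.320,.066))
q=ctrl.read_camera("scene");t=ctrl.read_camera("top");c=ctrl.get_state()["tcp_pos"]
def dr(img,cam_,p,rad,z,off,k,col):cv2.polylines(img,[((circ(cam_,p,rad,z)-off+.5)*k).astype(int)],True,col,1)
out=[]
for r,x,y in((t,105,195),(q,395,310)):
    a=cv2.resize(r["image"][y:y+90,x:x+85,::-1],None,fx=4.6,fy=4.6,interpolation=2)
    dr(a,r,c,.04,c[2]-.018+.014,[x,y],4.6,(0,0,255));dr(a,r,(.5355,.32),.041,.055,[x,y],4.6,(255,0,0));out.append(a)
cv2.imwrite("pics/p6.png",np.hstack(out))
E
```

```text
t 15.27 tcp [0.5367 0.3199 0.0851] yaw 40.0 tilt [ 0.002  0.001 -1.   ] go [ 0.002 -0.002  0.048] 0 F [-0.3  0.  -1.2] w 0.153
```

View pics/p6.png

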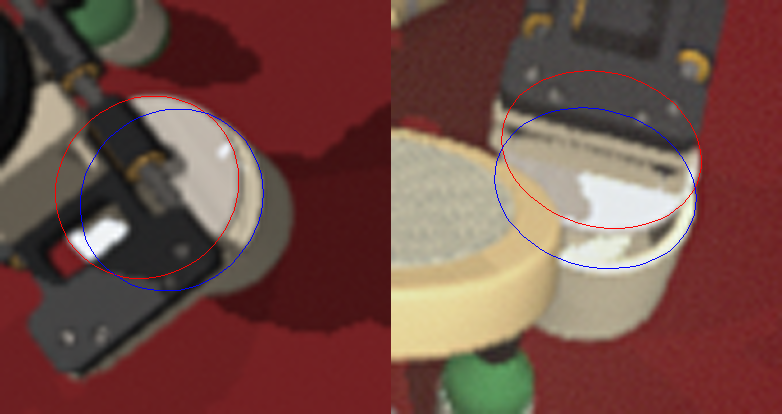

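Lid (red) and mortar (blue) outlines agree with the pictures (lid edge right at 240,185; rim bottom at 610,270). Lower slowly, watching the force.

Emit:
arm_command --plan "0 0 0.01 0 -0.9;0 0 0.018 0 -0.9;0 0 0.024 0 -0.9;0 0 0.028 0 -0.9;0 0 0.031 0 -0.9;0 0 0.031 0 -0.9;0 0 0.031 0 -0.9"

```text
t: 15.95
tcp_pos: [0.5358, 0.3197, 0.0713]
eef_rot: [-1.328, -2.847, 0.0]
force: [0.4, 1.6, -1.8]
gripper_width: 0.153
gripper_force: 19.8
```

Emit:
arm_command --plan "0 0 0.003 0 -0.9;0 0 0.005 0 -0.9;0 0 0.0075 0 -0.9;0 0 0.0075 0 -0.9;0 0 0.0075 0 -0.9"

```text
t: 16.37
tcp_pos: [0.5358, 0.3196, 0.0684]
eef_rot: [-1.328, -2.847, 0.0]
force: [-0.3, 0.3, -0.4]
gripper_width: 0.151
gripper_force: 19.8
```

Emit:
arm_command --plan "0 0 0.003 0 -0.9;0 0 0.005 0 -0.9;0 0 0.007 0 -0.9;0 0 0.007 0 -0.9;0 0 0.007 0 -0.9"

```text
t: 16.78
tcp_pos: [0.5359, 0.3197, 0.0656]
eef_rot: [-1.328, -2.847, 0.0]
force: [-0.1, -0.5, -0.4]
gripper_width: 0.15
gripper_force: 19.8
```

Emit:
arm_command --plan "0 0 0.001 0 -0.9;0 0 0.002 0 -0.9;0 0 0.003 0 -0.9;0 0 0.003 0 -0.9"

```text
t: 17.12
tcp_pos: [0.5359, 0.3197, 0.0655]
eef_rot: [1.328, 2.847, 0.001]
force: [-3.1, 0.1, 6.2]
gripper_width: 0.15
gripper_force: 19.8
```

Contact at 0.0655, the expected home height, with about 6 N. Release to a small opening and go straight up.

Emit:
arm_command --plan "0 0 -0.001 0 -0.6;0 0 -0.001 0 -0.5;0 0 -0.001 0 -0.35;0 0 -0.001 0 -0.2;0 0 -0.001 0 -0.2;0 0 -0.001 0 -0.2;0 0 -0.03 0 -0.2;0 0 -0.08 0 -0.2;0 0 -0.16 0 -0.2;0 0 -0.25 0 -0.2;0 0 -0.3 0 -0.2;0 0 -0.3 0 -0.2;0 0 -0.3 0 -0.2"

```text
t: 18.2
tcp_pos: [0.5368, 0.32, 0.1867]
eef_rot: [1.327, 2.844, 0.005]
force: [0.0, 0.2, -0.1]
gripper_width: 0.399
gripper_force: 0.0
```

Emit:
arm_command --plan "-0.1 -0.15 0 0 -0.2;-0.2 -0.3 0 0 -0.2;-0.3 -0.4 0 0 -0.2;-0.4 -0.5 0 0 -0.2;-0.4 -0.5 0 0 -0.2;-0.4 -0.5 0 0 -0.2;-0.4 -0.5 0 0 -0.2;-0.4 -0.5 0 0 -0.2;-0.4 -0.5 0 0 -0.2;-0.4 -0.5 0 0 -0.2"

```text
t: 19.03
tcp_pos: [0.4852, 0.0698, 0.1838]
eef_rot: [-1.327, -2.846, -0.0]
force: [0.3, 1.6, -0.3]
gripper_width: 0.404
gripper_force: 0.0
```

```bash
python3 - <<'E'
from plant import ctrl
from h import *
go(ctrl,(.5355,.320,.2))
q=ctrl.read_camera("scene");t=ctrl.read_camera("top")
out=[cv2.resize(t["image"][180:300,70:320,::-1],(500,240)),cv2.resize(q["image"][240:400,300:480,::-1],(600,533))]
E_=np.zeros((600,800,3),np.uint8)
E_[:533,:600]=out[1];E_[:]=E_
a=cv2.resize(t["image"][190:290,90:170,::-1],(200,250));E_[:250,600:]=a
b=cv2.resize(t["image"][180:280,235:320,::-1],(200,235));E_[260:495,600:]=b
cv2.imwrite("pics/p7.png",E_)
E
```

```text
t 19.03 tcp [0.4852 0.0698 0.1838] yaw 40.0 tilt [-0.001  0.001 -1.   ] go [ 0.398  0.499 -0.04 ] 0 F [ 0.3  1.6 -0.3] w 0.404
```

View pics/p7.png

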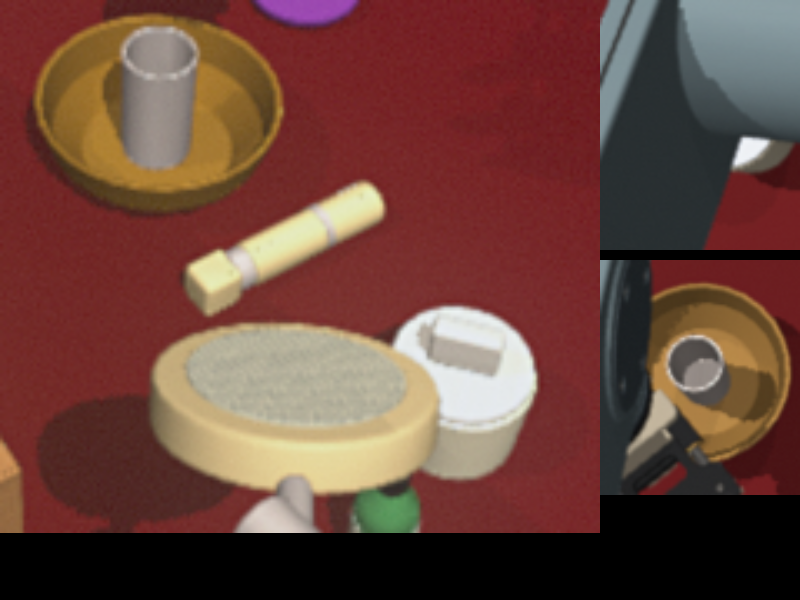

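The lid sits level on the mortar (crop 465,365), and the beaker is upright in the bowl (160,100). The gripper is clear, so I'm handing in.

```bash
python3 -c "
from plant import ctrl
print(ctrl.get_state()['force']);print(ctrl.sign_off())"
```

```text
[-0.48111041 -0.60806553 -0.84033406]
the job is handed in; nothing more can be done
None
```

The job is handed in, with no verdict shown: the last picture has the beaker upright in the brass bowl and cover_c level on the mortar, set down with about 6 N.

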